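Scoop the coir disc into the soaking dish

TASK

Clear the terracotta soaking dish by lifting the rabbit pot out of it and standing it upright on the round cork mat. Then slide the blade of the flat scoop under the pressed coir disc that lies in front of the trough, carry it to the dish and gently tip it in from just above, so that it lies flat on the dish's floor; the disc crumbles if fingers touch it. Finally lay the scoop back down flat on the ledge, and leave the other things on the ledge where they are.

Things in the scene. Friction and masses are not known exactly. Their poses are not given: they have to be found in the camera images.
- trough: Charcoal plastic planter trough, heavy and fixed, 160 (its x) x 600 (its y) x 90 mm high. Origin: centre of its underside. Its front wall, towards the robot, is the upright plane x = -80 mm of its frame; the disc can be backed against it.
- disc: Brown dry pressed coir disc, 90 mm diameter, 12 mm thick, about 60 g, flat on the ledge up to 6 mm off the trough's front wall. Lower edge bevelled (3 mm up, 6 mm in): a 2 mm blade pushed flat along the ledge goes under once the trough stops the disc. Origin: centre of its underside, z up. It slides off the blade when that is tilted more than about 16 to 25 degrees.
- scoop: Flat copper-toned aluminium scoop with wooden handle, 160 g, lying level on its blade and a 12 mm heel under the handle's end (x = -66 mm). Origin: on the ledge below the grip; x along the handle to the blade's tip, z up. Blade: flat, 2 mm thick, x = 45 to 150 mm, 84 mm wide, underside z = 0, open at tip and sides; upright back wall 22 mm high at x = 45 to 48 mm.
- scoop_grip (a point): Where to grip the scoop: centre of its handle's section, 42 mm above the blade's underside. The handle is a level bar from 75 mm behind this point to 35 mm ahead, 24 mm wide (scoop's y), 20 mm high; free below, down to the ledge, but for the neck 27 to 35 mm ahead and the heel. Axes as the scoop's.
- dish: Loose round terracotta dish, 0.5 kg, 190 mm wide at the rim, 18 mm high, walls sloping outward; flat inner floor 6 mm above its underside and about 155 mm in diameter. Origin: centre of its underside.
- rabbit: White ceramic rabbit pot, about 220 g, standing in the dish: a round pot 62 mm in diameter from 22 to 60 mm above its underside, narrower below; two 12 mm thick ears rise at its +x side to 92 mm. Origin: centre of its underside, z up. Grip it across its y axis, about 43 mm above its underside.
- mat: Round cork mat fixed on the ledge, 120 mm diameter, 4 mm thick. Origin: centre of its underside.
- skewer_a: Bystander: bamboo skewer, 200 mm long, 6 mm thick, lying on the ledge.
- skewer_b: Bystander: second bamboo skewer, as the first.
- tin: Bystander: small aluminium tin, 68 mm diameter, 55 mm high.
- clay_pot: Bystander: small empty terracotta pot, 82 mm diameter, 68 mm high.

How it is judged (in metres and radians):
On the way, in this order (a step that is already met when the one before it is completed fails the run):
1. the rabbit pot stands upright and released on the cork mat (horizontal distance between rabbit and mat below 0.04 m and height (world z) of rabbit below 0.01 m and angle between rabbit's own z axis and vertical below 0.1 rad and contact force between the fingers and rabbit below 0.1 N), for 0.2 s.
2. the disc is carried on the scoop's blade, lifted clear of the ledge (by more than 30 mm) (height (world z) of disc above 0.03 m and contact force between scoop and disc above 0.1 N and angle between disc's own z axis and vertical below 0.4 rad), for 0.3 s.
At the end, for the whole second after the job is handed in: The disc lies flat (within 4 degrees) and at rest on the dish's floor, its centre within 40 mm of the dish's; the dish stands level; the rabbit pot stands upright on the cork mat, its centre within 40 mm of the mat's; the scoop lies flat on the ledge, at rest (horizontal distance between disc and dish below 0.04 m and height (world z) of disc below 0.011 m and angle between disc's own z axis and vertical below 0.07 rad and linear speed of each of disc, rabbit, scoop below 0.02 m/s and angle between dish's own z axis and vertical below 0.05 rad and horizontal distance between rabbit and mat below 0.04 m and height (world z) of rabbit below 0.01 m and angle between each of rabbit, scoop's own z axis and vertical below 0.1 rad and height (world z) of scoop between -0.006 and 0.006 m); the robot touches nothing.
It fails at once if the fingers touch the coir disc (contact force between the fingers and disc above 0.5 N).
It fails at once if the disc falls or is flung (faster than 1.1 m/s, as after a drop of 60 mm) (linear speed of disc above 1.1 m/s).
It fails at once if the rabbit pot is tipped over (angle between rabbit's own z axis and vertical above 0.8 rad).
It fails at once if a bystander is moved by more than 40 mm (distance of any of skewer_a, skewer_b, tin, clay_pot from where it was at the start of the episode above 0.04 m).
It also fails if it takes over 72 s, if anything falls off the work surface, if the arm or the gripper's body presses on something with over 40 N, if the wrist force passes 120 N, or if a joint passes its speed limit or range.

ROBOT

A 6-joint arm with a two-finger parallel gripper is mounted at the origin on the work surface. World frame = base frame: x ahead of the robot, y to its left, z up, the work surface at z = 0. Lengths are in mm, angles in degrees, forces in N, time in s.
With the tool pointing down it reaches from about 350 to 850 mm from the base axis. Payload 8.1 kg.
Tool frame: the origin (TCP) lies between the finger pads; the fingertips stand 22 mm ahead of it and the grasp point (between the pads) lies 3 mm ahead of it (r.nose_length is the z of the fingertips in the tool frame, in mm); z points along the fingers, x is the direction in which the jaws open and shut, and the axes are right-handed (so a half turn about z gives the same grasp; the last joint's range is limited). The gripper opens to 85 mm and grips with 20 to 120 N. Pads are 22 mm wide; open, the fingers measure 114 mm over their backs; the gripper's body (76 mm by 85 mm) begins 54 mm behind the grasp point. The pads swing forward as they close: fully open they stand 13 mm farther back than shut.
Start: joints at [66.039, 7.471, 85.268, -0, 87.261, -4.893], TCP at [195.993, 567.091, 253.292] pointing down, gripper open.
Joint ranges: [-169.43, 169.43], [-51.17, 129.36], [1.28, 143.12], [-76.62, 256.62], [0, 156.53], [-152.29, 152.29]. Speed limits (degrees/s): [136.94, 136.94, 159.86, 180, 180, 180].

INTERFACE

Orientations are given as [roll, pitch, yaw] about the fixed x, y, z axes, in that order (R = Rz(yaw) Ry(pitch) Rx(roll)).
In Python, from bench import r gives the robot as it stands.
- The arm moves only by the shell command python3 -m jog 'ROWS' [FORCE]. ROWS is JSON, a list of rows, each a list of 5 numbers: the shift along the tool's x, y, z in m, then the turn about the tool's z in degrees, then the opening in per cent of the stroke, from 0 (shut) to 100 (fully open). A call has 1 to 8 rows; each row is the pose to reach, as a shift and turn from the pose measured when the call began, along the tool's axes at that moment; what a row does not reach only later rows make up. A row lasts 1/10 s, in which the tool goes at most 50 mm and 8.59 degrees, less where a joint would pass 70% of its speed; a pose out of reach is approached as far as the arm can. A call with a gripper value outside its range is refused whole. The fingers move at their own pace and stop on an object; FORCE is the grip in N (left out, the last holds). Time passes only in rows, so rows that repeat a pose let the fingers close. It gives the time, the measured TCP pose, the force and the opening at its end, in the units of the state.
- r.sense(): the state, without advancing time (a new reading comes with each control period).
- r.snapshot(name): name is "scene" or "top" or "wrist"; returns a dict with "image" (384x512x3 uint8, red, green, blue), "K" (3x3 intrinsics, pixels), "T" (4x4, takes a point from camera to world coordinates); the wrist camera has in their place "tool_from_camera" (4x4, takes a point from camera to tool coordinates, whose origin is the TCP and whose axes are the tool frame's). Camera axes: x right, y down, z forward; pixel columns grow to the right and rows downward; lengths in mm; the calibration is good to about 2 mm. The wrist camera is an equidistant fisheye: a pixel r from the principal point sees the ray r / f radians off the axis. A picture is of the moment at which its call begins: read the wrist's pose just before it. There is no depth.
- r.hand_in(): hands the job in, once; it reports no verdict.
Trained networks look in a picture, given as the dict that the camera call returned (one of the last four; its "shot" number tells which), for a name from the list of things; names that differ only in an ending like _2 or _b are one class to them, and where a whole thing is asked for, a point or a joint stands for the part that bears it (a point fixed in the world has none). Each returns a list of dicts, best first, with "conf" (0 to 1); they miss things now and then, are a little off and sometimes report something else, mostly with a low value. They report only what shows in the picture. A call takes as long as a camera call.
- r.search_frame(picture, label): "bbox" ([left, top, right, bottom] in pixels, round what is visible of it).
- r.pinpoint(picture, label): "uv" ([column, row] in pixels: a listed point, or the origin of a listed thing).
The state is a dict: "time": time; "joint_pos": joint angles; "qd": joint speeds; "joint_efforts": joint torques, N m; "tool_pos": TCP position; "tcp_rot": TCP orientation; "ft_force": force on the tool from outside, world axes, zero at the start; "wrist_torque": the same for the moment, N m; "finger_gap": finger opening in mm.
Only numpy, scipy, OpenCV 4.12 (cv2) and the standard library are available. Lean on these libraries where they do the work, as an engineer would, in place of code of your own. Each camera call takes 0.05 s, during which the arm holds its last target. There are 200 camera calls.

## Working session

There is one attempt and no reset: what is moved stays moved. The work goes in short steps, Python scripts to look and compute and a shell command to move; the robot and the scene stay as the last step left them, time stands still between calls to the robot, and variables do not carry over. Pictures are saved under pics/ and viewed, about 8 in all and at most 12, crops included, and the job is handed in when it is done.

```bash
ls; mkdir -p pics
cat > h.py <<'E'
import numpy as np, cv2
from bench import r
from scipy.spatial.transform import Rotation as Ro
def plane(p,uv,z):
    K,T=np.array(p["K"]),np.array(p["T"])
    d=T[:3,:3]@np.linalg.solve(K,[uv[0],uv[1],1.]);o=T[:3,3]
    return o+d*(z-o[2])/d[2]
def save(p,n,s=1.5): cv2.imwrite(f"pics/{n}.png",cv2.resize(p["image"][:,:,::-1],None,fx=s,fy=s))
def tool():
    s=r.sense();return np.array(s["tool_pos"]),Ro.from_euler('xyz',s["tcp_rot"],degrees=True).as_matrix(),s
def rel(target,yaw=None):
    p,R,s=tool();return (R.T@(np.array(target)-p)/1000).round(4)
E
python3 - <<'E'
from h import *
print(r.sense())
for n in("scene","top"):
    p=r.snapshot(n);save(p,n);print(n,np.array(p["T"]).round(2).tolist(),np.array(p["K"]).tolist())
    for l in "trough disc scoop scoop_grip dish rabbit mat skewer_a tin clay_pot".split():
        z={"scoop_grip":42,"rabbit":6}.get(l,0)
        for d in r.pinpoint(p,l)[:2]: print(l,round(d["conf"],2),np.round(d["uv"]),plane(p,d["uv"],z).round(0)[:2])
E
```

```text
pics
{'time': 0.0, 'joint_pos': array([ 6.60429813e+01,  7.51532730e+00,  8.53311174e+01, -1.33480181e-03,
        8.72612509e+01, -4.89392322e+00]), 'qd': array([ 0.00551421, -0.07095406,  0.04180493,  0.02643267, -0.0950758 ,
        0.04730761]), 'joint_efforts': array([ 2.32228349e-04, -5.69376469e+01, -5.00567079e+01,  7.88408238e-05,
        1.44624675e-02, -2.85049492e-05]), 'tool_pos': array([195.74806813, 566.6193    , 252.22449271]), 'tcp_rot': array([-1.79992141e+02,  1.07416772e-01,  7.09369769e+01]), 'ft_force': array([-1.12730461, -0.26063883,  0.73440135]), 'wrist_torque': array([-0.05570746, -0.02299491,  0.02066755]), 'finger_gap': 85.38928713469602}
scene [[-0.77, 0.47, -0.43, 1183.37], [0.63, 0.57, -0.52, 773.33], [0.0, -0.67, -0.74, 1150.84], [0.0, 0.0, 0.0, 1.0]] [[474.88836385619123, 0.0, 261.07530978604115], [0.0, 474.88836385619123, 191.2140941648232], [0.0, 0.0, 1.0]]
trough 0.85 [204. 251.] [801.  41.]
trough 0.2 [282. 173.] [411. -57.]
disc 0.72 [251. 243.] [675. 104.]
disc 0.55 [333. 279.] [573. 347.]
scoop 0.81 [283. 183.] [440. -18.]
scoop 0.38 [226. 118
[... 298 characters left out ...]
 [407. 460.]
top [[0.0, -1.0, 0.05, 504.0], [-1.0, -0.0, -0.01, 19.0], [0.01, -0.05, -1.0, 1420.65], [0.0, 0.0, 0.0, 1.0]] [[487.62399184723023, 0.0, 245.30730252683594], [0.0, 487.62399184723023, 194.27136892505484], [0.0, 0.0, 1.0]]
trough 0.57 [238. 114.] [811.  34.]
disc 0.92 [210. 157.] [683. 113.]
scoop 0.94 [255. 237.] [449. -17.]
scoop 0.36 [ 91. 246.] [424. 457.]
scoop_grip 0.83 [260. 236.] [454. -30.]
dish 0.66 [134. 190.] [585. 336.]
rabbit 0.91 [140. 188.] [590. 317.]
mat 0.93 [359. 194.] [ 575. -322.]
skewer_a 0.52 [145. 271.] [351. 299.]
skewer_a 0.42 [172. 274.] [342. 221.]
tin 0.7 [212. 156.] [687. 108.]
tin 0.55 [386. 262.] [ 379. -398.]
clay_pot 0.59 [ 91. 247.] [420. 457.]
```

View pics/top.png

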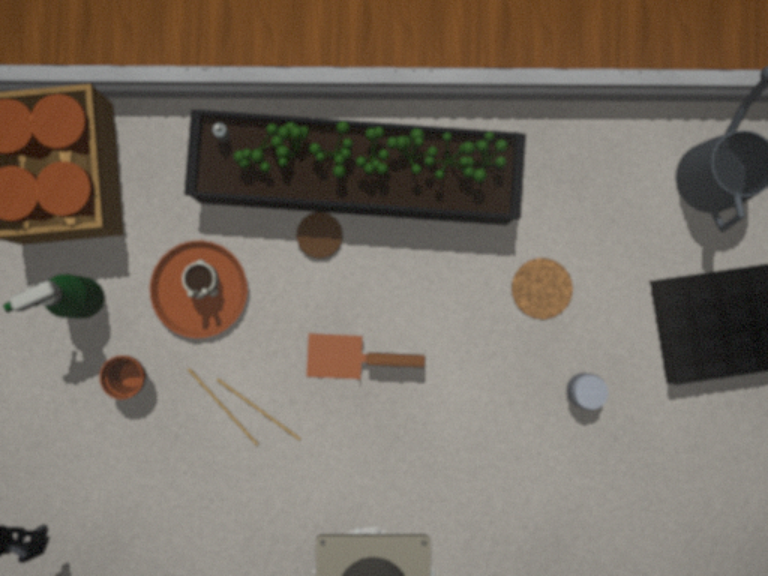

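View pics/scene.png

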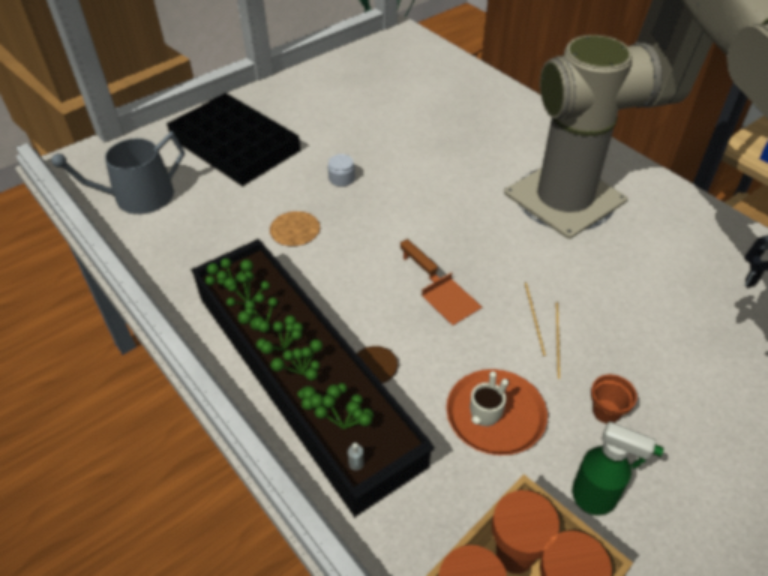

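Top view: rabbit at (200,280) in the dish, ears towards the robot; the scoop blade points to +y; the disc at (320,235) is against the trough. I'll move over the rabbit now.

```bash
python3 -m jog '[[-0.108,0.454,0.02,-19,100],[-0.108,0.454,0.02,-19,100],[-0.108,0.454,0.02,-19,100],[-0.108,0.454,0.02,-19,100],[-0.108,0.454,0.02,-19,100],[-0.108,0.454,0.02,-19,100],[-0.108,0.454,0.02,-19,100],[-0.108,0.454,0.02,-19,100]]' | tail -5
cat >> h.py <<'E'
def wray(p,uv):
    K=np.array(p["K"]);x=(uv[0]-K[0,2])/K[0,0];y=(uv[1]-K[1,2])/K[1,1];t=np.hypot(x,y)
    d=np.array([x/t*np.sin(t),y/t*np.sin(t),np.cos(t)]) if t>0 else np.array([0,0,1.])
    return d
def wplane(p,uv,z,pose):
    t,R=pose;C=np.array(p["tool_from_camera"]);d=R@C[:3,:3]@wray(p,uv);o=t+R@C[:3,3]
    return o+d*(z-o[2])/d[2]
def proj(p,X,pose):
    t,R=pose;C=np.array(p["tool_from_camera"]);K=np.array(p["K"])
    c=C[:3,:3].T@(R.T@(np.array(X)-t)-C[:3,3]);a=np.arctan2(np.hypot(c[0],c[1]),c[2]);n=c[:2]/np.hypot(c[0],c[1])*a
    return K[0,0]*n[0]+K[0,2],K[1,1]*n[1]+K[1,2]
E
python3 - <<'E'
from h import *
t,R,s=tool();p=r.snapshot("wrist");save(p,"w1");print(t,s["tcp_rot"],s["time"],s["ft_force"]);print(np.array(p["tool_from_camera"]).round(2).tolist(),p["K"])
for l,z in dict(disc=0,scoop=0,scoop_grip=42,dish=0,rabbit=6,mat=0).items():
    for d in r.pinpoint(p,l)[:2]: print(l,round(d["conf"],2),np.round(d["uv"]),wplane(p,d["uv"],z,(t,R)).round(0)[:2])
E
```

```text
time: 1.9
tool_pos: [529.6, 354.7, 236.5]
tcp_rot: [180.0, -0.0, 89.9]
ft_force: [0.5, 0.6, -1.0]
finger_gap: 85.4
[529.62593525 354.67606248 236.54161902] [ 1.79979573e+02 -1.78199761e-02  8.99317832e+01] 1.9 [ 0.4504211   0.60413196 -1.0128551 ]
[[1.0, 0.0, -0.0, -0.05], [-0.0, 0.95, 0.31, -81.36], [0.0, -0.31, 0.95, -119.32], [0.0, 0.0, 0.0, 1.0]] [[297.31863964   0.         254.77347345]
 [  0.         297.31863964 192.22555426]
 [  0.           0.           1.        ]]
disc 0.72 [ 97. 263.] [682. 107.]
scoop_grip 0.72 [  9. 115.] [442.  22.]
dish 0.76 [240. 202.] [578. 335.]
rabbit 0.9 [234. 211.] [589. 328.]
```

View pics/w1.png

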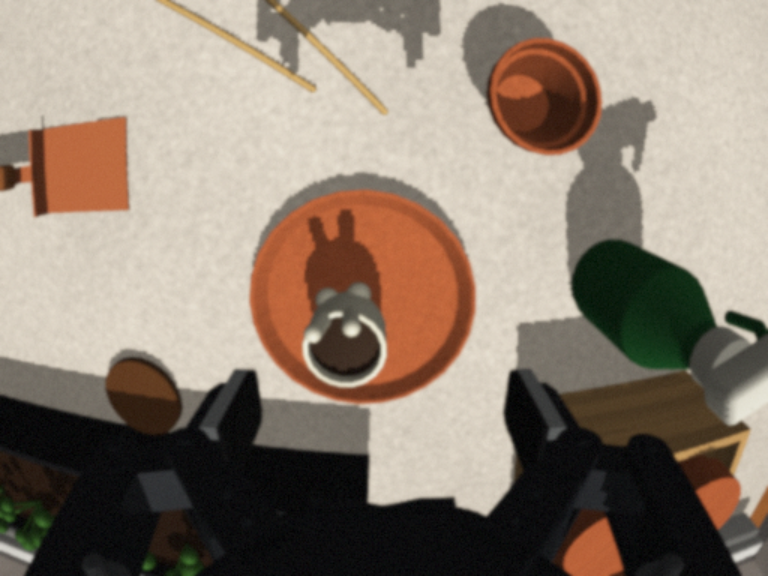

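Run:
```python
from h import *
t=np.array([529.6,354.7,236.5]);R=Ro.from_euler('xyz',[180,0,89.93],degrees=True).as_matrix()
p=r.snapshot("wrist");P=(t,R)
w=lambda u,v,z:wplane(p,(u/1.5,v/1.5),z,P).round(1)
print("rim",w(345,348,66),w(303,345,66),w(387,345,66),w(345,387,66))
a,b=w(352,328,94),w(315,335,94);print("ears",a,b,(a+b)/2)
print("earbase",w(358,292,70),w(328,297,70))
print("dish rim",[w(*q,18)[:2] for q in((250,295),(475,295),(362,190),(362,403))])
```

```text
rim [588.8 327.8  66. ] [586.8 297.1  66. ] [586.3 358.1  66. ] [621.7 326.6  66. ]
ears [561.  335.3  94. ] [566.1 311.1  94. ] [563.55 323.2   94.  ]
earbase [544.8 338.2  70. ] [548.4 317.6  70. ]
dish rim [array([565.1, 245.4]), array([565. , 430.1]), array([481.1, 339.4]), array([667.1, 336.5])]
```

```bash
python3 -m jog '[[-0.0267,0.0584,0.04,-11,100],[-0.0267,0.0584,0.06,-11,100],[-0.0267,0.0584,0.09,-11,100],[-0.0267,0.0584,0.13,-11,100],[-0.0267,0.0584,0.16,-11,100],[-0.0267,0.0584,0.1835,-11,100],[-0.0267,0.0584,0.1835,-11,100],[-0.0267,0.0584,0.1835,-11,100]]' | tail -5
python3 - <<'E'
from h import *
p=r.snapshot("wrist");save(p,"w2")
E
```

```text
time: 3.1
tool_pos: [584.7, 331.4, 53.6]
tcp_rot: [-180.0, -0.0, 101.1]
ft_force: [0.6, -0.2, 0.8]
finger_gap: 85.3
```

View pics/w2.png

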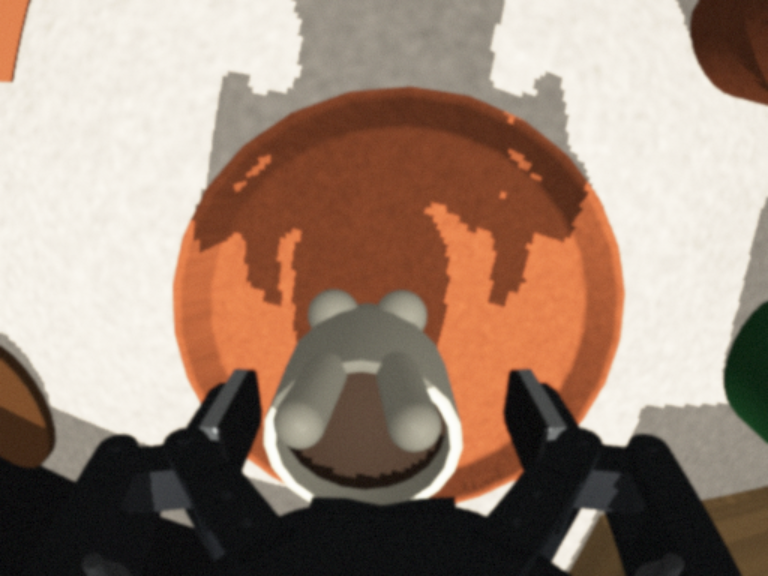

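```bash
python3 -m jog '[[-0.005,0.003,0,0,100],[-0.005,0.003,0,0,60],[-0.005,0.003,0,0,40],[-0.005,0.003,0,0,30],[-0.005,0.003,0,0,30],[-0.005,0.003,0,0,30],[-0.005,0.003,0,0,30],[-0.005,0.003,0,0,30]]' 35| tail -5
python3 -m jog '[[0,0,-0.02,0,30],[0,0,-0.05,0,30],[0,0,-0.09,0,30],[0,0,-0.12,0,30],[0,0,-0.12,0,30]]' | tail -5
python3 - <<'E'
from h import *
p=r.snapshot("wrist");t,R,s=tool()
for l,z in dict(dish=0,disc=0).items():
    for d in r.pinpoint(p,l)[:1]: print(l,round(d["conf"],2),np.round(d["uv"]),wplane(p,d["uv"],z,(t,R)).round(0)[:2])
print(rel([575,-323,t[2]]))
E
```

```text
time: 3.95
tool_pos: [591.2, 327.7, 57.4]
tcp_rot: [179.7, -0.1, 101.1]
ft_force: [-0.0, -1.4, 6.8]
finger_gap: 62.0
time: 4.45
tool_pos: [593.6, 328.7, 184.6]
tcp_rot: [179.1, -0.2, 101.1]
ft_force: [1.0, 0.3, -0.7]
finger_gap: 62.1
dish 0.85 [264. 156.] [571. 335.]
disc 0.93 [ 69. 208.] [677. 107.]
[-0.6351 -0.1397 -0.0062]
```

```bash
python3 -m jog '[[-0.635,-0.14,0,50,30],[-0.635,-0.14,0,50,30],[-0.635,-0.14,0,50,30],[-0.635,-0.14,0,50,30],[-0.635,-0.14,0,50,30],[-0.635,-0.14,0,50,30],[-0.635,-0.14,0,50,30],[-0.635,-0.14,0,50,30]]' | tail -5
python3 - <<'E'
from h import *
p=r.snapshot("wrist");t,R,s=tool()
for l,z in dict(dish=0,disc=0,mat=4,scoop=0,scoop_grip=42,rabbit=t[2]-47).items():
    for d in r.pinpoint(p,l)[:1]: print(l,round(d["conf"],2),np.round(d["uv"]),wplane(p,d["uv"],z,(t,R)).round(0)[:2])
    for d in r.search_frame(p,l)[:1]: print(np.round(d["bbox"]))
print(t,s["tcp_rot"],rel([575,-323,t[2]]))
E
```

```text
time: 5.4
tool_pos: [579.0, -74.1, 173.3]
tcp_rot: [-179.9, -0.1, 51.1]
ft_force: [0.7, -0.7, -1.5]
finger_gap: 62.0
[461.   0. 512.  51.]
disc 0.59 [436. 151.] [681.  98.]
[403. 115. 472. 188.]
mat 0.8 [111. 294.] [ 579. -332.]
[ 74. 256. 142. 302.]
scoop 0.72 [209.  41.] [443. -30.]
[128.   0. 351.  93.]
scoop_grip 0.75 [201.  33.] [442. -31.]
[126.   0. 347.  98.]
rabbit 0.93 [255. 227.] [575. -80.]
[188. 182. 320. 333.]
[578.59492509 -82.02849456 173.41951443] [1.79930928e+02 9.13093552e-02 5.08345956e+01] [-0.1994  0.153   0.002 ]
```

```bash
python3 -m jog '[[-0.2026,0.157,0,0,30],[-0.2026,0.157,0,0,30],[-0.2026,0.157,0,0,30],[-0.2026,0.157,0,0,30],[-0.2026,0.157,0,0,30],[-0.2026,0.157,0.03,0,30],[-0.2026,0.157,0.06,0,30],[-0.2026,0.157,0.09,0,30]]' | tail -5
python3 - <<'E'
from h import *
p=r.snapshot("wrist");t,R,s=tool();save(p,"w3")
for l,z in dict(mat=4,rabbit=t[2]-47).items():
    for d in r.pinpoint(p,l)[:1]: print(l,round(d["conf"],2),np.round(d["uv"]),wplane(p,d["uv"],z,(t,R)).round(0)[:2])
print(t,s["tcp_rot"],rel([576,-328,53]))
E
```

```text
time: 6.85
tool_pos: [576.5, -328.5, 84.6]
tcp_rot: [179.9, -0.2, 51.1]
ft_force: [-0.1, -0.2, -2.4]
finger_gap: 61.9
rabbit 0.85 [255. 225.] [ 569. -323.]
[ 573.52361642 -326.01010284   77.817087  ] [-179.65176585   -0.19521807   51.12741096] [-0.0006  0.0022  0.0296]
```

View pics/w3.png

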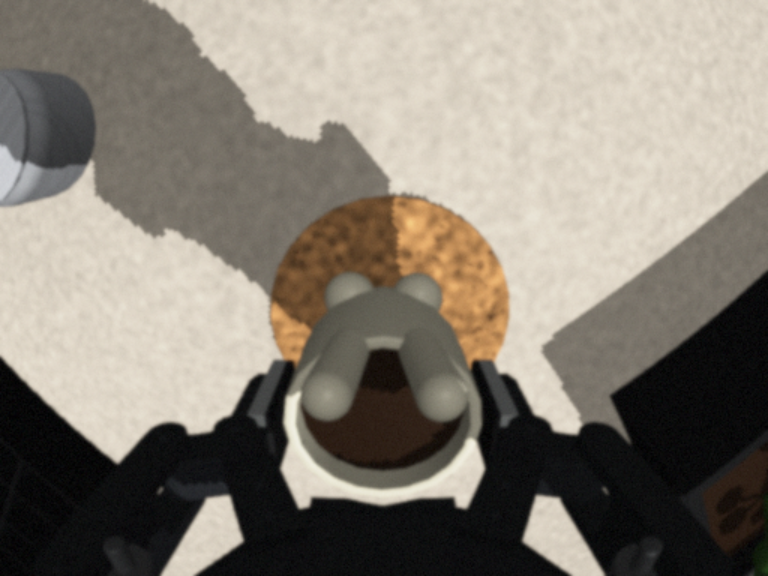

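Run:
```python
from h import *
p=r.snapshot("wrist");t,R,s=tool()
w=lambda u,v:wplane(p,(u/1.5,v/1.5),4,(t,R)).round(1)
a=[w(270,303),w(509,303),w(392,195)];print(a)
c=(a[0]+a[1])/2;print(t,rel([c[0],c[1],53]))
```

```text
[array([ 535.7, -365.6,    4. ]), array([ 609.3, -274.2,    4. ]), array([ 532.5, -287.1,    4. ])]
[ 576.22197127 -327.21595854   85.23500792] [ 0.0032 -0.0075  0.0322]
```

```bash
python3 -m jog '[[0.003,-0.004,0.01,0,30],[0.003,-0.004,0.02,0,30],[0.003,-0.004,0.026,0,30],[0.003,-0.004,0.026,0,30]]' | tail -5
```

```text
time: 7.45
tool_pos: [574.4, -321.7, 58.1]
tcp_rot: [-179.9, -0.2, 51.2]
ft_force: [0.2, -0.1, -2.0]
finger_gap: 61.9
```

```bash
python3 -m jog '[[0,0,0.0015,0,30],[0,0,0.003,0,30],[0,0,0.003,0,30]]' | tail -4;  python3 - <<'E'
from h import *
print(tool()[2]["ft_force"])
E
```

```text
tool_pos: [574.7, -321.9, 55.6]
tcp_rot: [-180.0, -0.2, 51.2]
ft_force: [0.8, -0.2, -1.3]
finger_gap: 61.8
[ 0.82059678 -0.15331079 -1.26590819]
```

```bash
python3 -m jog '[[0,0,0.0015,0,30],[0,0,0.003,0,30],[0,0,0.003,0,30]]' | tail -4;  python3 - <<'E'
from h import *
print(tool()[2]["ft_force"])
E
```

```text
tool_pos: [575.5, -322.4, 55.4]
tcp_rot: [179.9, -0.2, 51.2]
ft_force: [-6.7, 4.5, 16.5]
finger_gap: 61.8
[-6.71305664  4.46694888 16.45179094]
```

```bash
python3 -m jog '[[0,0,-0.0005,0,60],[0,0,-0.0005,0,100],[0,0,-0.0005,0,100],[0,0,-0.0005,0,100],[0,0,-0.0005,0,100]]' | tail -4; python3 -m jog '[[0,0,-0.02,0,100],[0,0,-0.06,0,100],[0,0,-0.11,0,100],[0,0,-0.15,0,100],[0,0,-0.2,0,100],[0,0,-0.2,0,100]]' | tail -4;  python3 - <<'E'
from h import *
p=r.snapshot("top");
for l in "trough disc scoop scoop_grip dish rabbit mat tin clay_pot".split():
        z={"scoop_grip":42,"rabbit":4}.get(l,0)
        for d in r.pinpoint(p,l)[:1]: print(l,round(d["conf"],2),np.round(d["uv"]),plane(p,d["uv"],z).round(0)[:2])
t,R,s=tool();p=r.snapshot("wrist")
for l,z in dict(mat=4,rabbit=4).items():
    for d in r.pinpoint(p,l)[:1]: print(l,round(d["conf"],2),np.round(d["uv"]),wplane(p,d["uv"],z,(t,R)).round(0)[:2])
print(t,s["tcp_rot"],rel([446,-40,260]))
E
```

```text
tool_pos: [575.4, -322.3, 55.6]
tcp_rot: [180.0, -0.2, 51.2]
ft_force: [0.4, 0.3, 0.2]
finger_gap: 85.5
tool_pos: [577.9, -324.9, 265.8]
tcp_rot: [179.1, -0.3, 51.2]
ft_force: [0.8, -1.4, 1.1]
finger_gap: 85.5
trough 0.95 [239. 114.] [812.  30.]
disc 0.89 [212. 152.] [697. 108.]
scoop 0.67 [254. 241.] [439. -15.]
scoop_grip 0.81 [256. 238.] [447. -19.]
dish 0.58 [134. 192.] [581. 334.]
rabbit 0.69 [361. 195.] [ 572. -327.]
mat 0.65 [358. 196.] [ 569. -319.]
tin 0.74 [387. 261.] [ 381. -402.]
clay_pot 0.65 [ 91. 248.] [417. 456.]
mat 0.64 [256. 162.] [ 575. -321.]
rabbit 0.87 [254. 161.] [ 572. -322.]
[ 574.37931    -322.58929276  254.27076687] [-179.92215029   -0.20480536   51.19115545] [ 0.1397 -0.2775 -0.0043]
```

```bash
python3 -m jog '[[0.14,-0.277,0.02,51,100],[0.14,-0.277,0.02,51,100],[0.14,-0.277,0.02,51,100],[0.14,-0.277,0.02,51,100],[0.14,-0.277,0.02,51,100],[0.14,-0.277,0.04,51,100],[0.14,-0.277,0.06,51,100],[0.14,-0.277,0.08,51,100]]' | tail -4;  python3 - <<'E'
from h import *
t,R,s=tool();p=r.snapshot("wrist");save(p,"w4")
for l,z in dict(disc=0,scoop=0,scoop_grip=42).items():
    for d in r.pinpoint(p,l)[:1]: print(l,round(d["conf"],2),np.round(d["uv"]),wplane(p,d["uv"],z,(t,R)).round(0)[:2])
    for d in r.search_frame(p,l)[:1]: print(np.round(d["bbox"]))
print(t,s["tcp_rot"])
E
```

```text
tool_pos: [445.8, -37.7, 174.9]
tcp_rot: [-179.8, -0.2, 0.3]
ft_force: [-0.2, -0.7, -0.5]
finger_gap: 85.7
disc 0.62 [462.  61.] [683. 106.]
[431.  24. 492.  98.]
[211.  13. 308. 250.]
scoop_grip 0.75 [249. 171.] [440. -21.]
[211.  12. 304. 251.]
[445.82189004 -37.65487949 174.93317994] [-1.79818795e+02 -1.76679367e-01  3.39482909e-01]
```

View pics/w4.png

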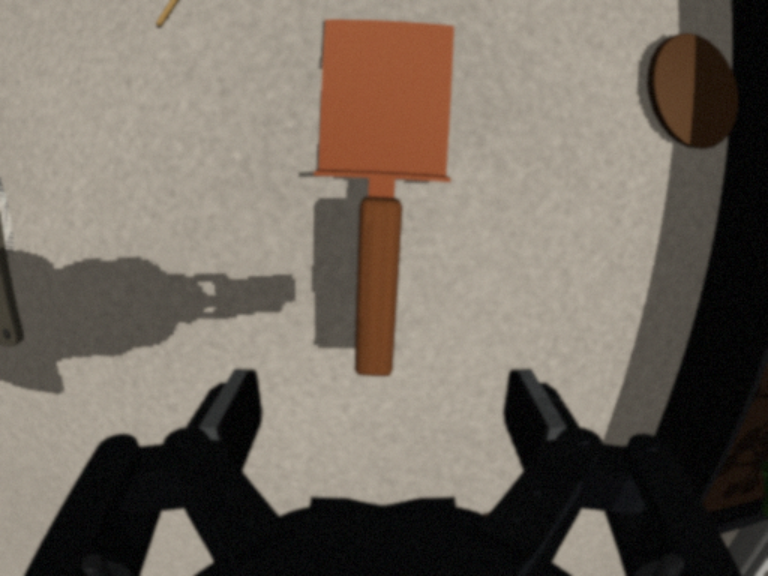

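Run:
```python
from h import *
t,R,s=tool();p=r.snapshot("wrist")
w=lambda u,v,z:wplane(p,(u/1.5,v/1.5),z,(t,R))
f,b=w(381,199,52),w(375,374,46);print("handle",f,b,np.linalg.norm(f-b))
c=[w(323,20,2),w(454,26,2),w(447,181,22),w(319,173,22)];print("blade",np.round(c,1))
ang=lambda v:np.degrees(np.arctan2(v[1],v[0]))
print(ang(f-b),ang((c[0]+c[1])/2-(c[2]+c[3])/2),ang(c[1]-c[0])+90)
u=(f-b)[:2];u/=np.hypot(*u);g=f[:2]-35*u;print("grip",g,b[:2]+75*u,(c[0]+c[1])[:2]/2-150*u)
print(t,rel([g[0],g[1],45]))
print("disc",[w(*q,12)[:2].round(1) for q in((650,90),(738,90),(694,33),(696,148))])
print("wall top",w(732,30,90)[:2],w(722,230,90)[:2],w(676,420,90)[:2],w(650,480,90)[:2])
print("wall foot",w(680,20,0)[:2],w(665,230,0)[:2],w(608,430,0)[:2])
```

```text
handle [446.47333496  10.97810094  52.        ] [ 442.94257672 -100.2142876    46.        ] 111.41011409321592
blade [[408.4 126.9   2. ]
 [493.9 123.5   2. ]
 [487.2  19.3  22. ]
 [408.4  24.   22. ]]
88.18126404489837 88.15881719259849 87.71075205125227
grip [445.36251895 -24.0042673 ] [445.32289673 -25.25206994] [446.3786947  -24.74629558]
[447.82215327 -40.50616736 177.26834864] [-0.0029 -0.0162  0.1322]
disc [array([636.6,  94.4]), array([729.3, 112.5]), array([680.8, 148.3]), array([683.2,  57.8])]
wall top [648.11687297 128.81833869] [646.31901452   8.2142998 ] [ 646.38634717 -121.59145588] [ 643.17831723 -175.04449019]
wall foot [676.3726024  160.42484615] [668.44001691  -9.19816402] [ 652.92165739 -192.38429276]
```

```bash
python3 -m jog '[[-0.0024,-0.0155,0.03,2,100],[-0.0024,-0.0155,0.07,2,100],[-0.0024,-0.0155,0.1,2,100],[-0.0024,-0.0155,0.12,2,100],[-0.0024,-0.0155,0.13,2,100],[-0.0024,-0.0155,0.131,2,100],[-0.0024,-0.0155,0.131,2,100]]' | tail -4;  python3 - <<'E'
from h import *
t,R,s=tool();p=r.snapshot("wrist");save(p,"w5")
print(t,s["tcp_rot"])
E
```

```text
tool_pos: [446.8, -25.0, 47.2]
tcp_rot: [-179.9, -0.3, -1.9]
ft_force: [0.5, -0.3, -0.1]
finger_gap: 85.4
[446.81184335 -25.02272964  47.22641754] [-179.86839648   -0.33226604   -1.87197281]
```

View pics/w5.png

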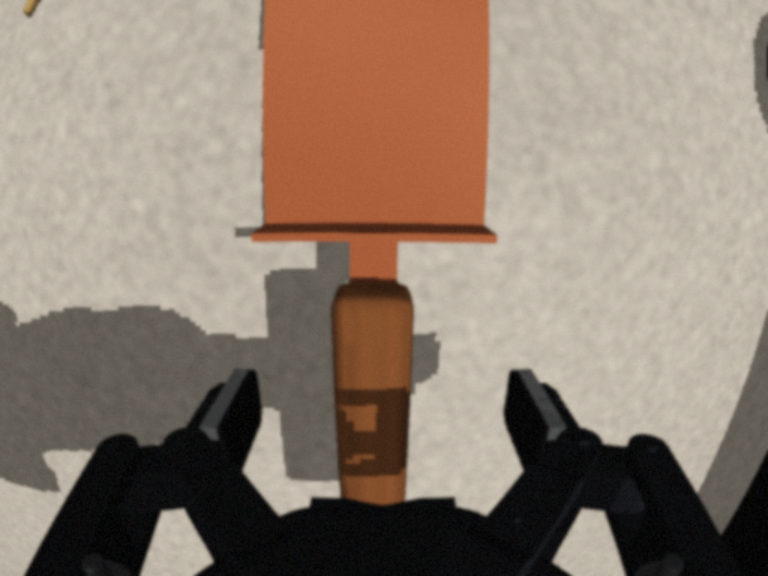

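```bash
python3 -m jog '[[-0.003,0,0.001,0,60],[-0.003,0,0.001,0,40],[-0.003,0,0.001,0,20],[-0.003,0,0.001,0,10],[-0.003,0,0.001,0,10],[-0.003,0,0.001,0,10],[-0.003,0,0.001,0,10],[-0.003,0,0.001,0,10]]' 100| tail -4; python3 -m jog '[[0,0,-0.01,0,10],[0,0,-0.03,0,10],[0,0,-0.06,0,10],[0,0,-0.06,0,10],[0,0,-0.06,0,10]]' | tail -4
python3 - <<'E'
from h import *
L=[]
for i in range(6):
    t,R,s=tool();p=r.snapshot("wrist");L.append(t)
print(np.round(L,1));t=np.mean(L,0)
for q in ((732,30),(722,230),(690,380)):pass
for l,z in dict(disc=0,dish=0).items():
    for d in r.pinpoint(p,l)[:1]: print(l,round(d["conf"],2),np.round(d["uv"]),wplane(p,d["uv"],z,(t,R)).round(0)[:2])
save(p,"w6")
E
```

```text
tool_pos: [444.7, -25.0, 47.2]
tcp_rot: [-179.9, -0.4, -1.9]
ft_force: [-0.4, 0.6, 5.6]
finger_gap: 22.5
tool_pos: [444.7, -25.2, 107.9]
tcp_rot: [-179.9, -0.5, -1.9]
ft_force: [0.0, 0.7, -1.8]
finger_gap: 22.2
[[444.7 -25.2 107.9]
 [443.9 -25.1 106.8]
 [443.4 -25.  106.2]
 [443.2 -24.9 105.9]
 [443.2 -24.9 105.8]
 [443.3 -25.  105.9]]
disc 0.63 [499.  61.] [682. 106.]
```

View pics/w6.png

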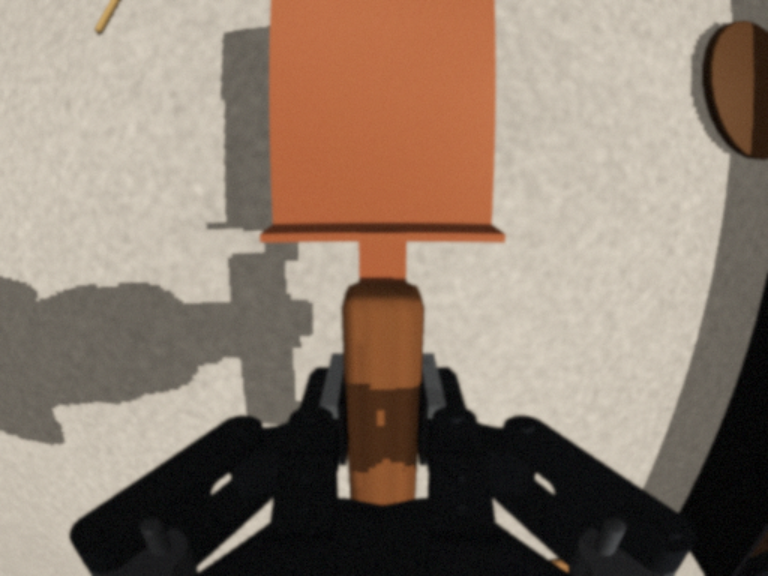

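```bash
python3 -m jog '[[0.022,-0.142,0,60,10],[0.022,-0.142,0,60,10],[0.022,-0.142,0,60,10],[0.022,-0.142,0,60,10],[0.022,-0.142,0,60,10],[0.022,-0.142,0,60,10],[0.022,-0.142,0,60,10],[0.022,-0.142,0,60,10]]' | tail -4; python3 -m jog '[[0,0,0,31.5,10],[0,0,0,31.5,10],[0,0,0,31.5,10],[0,0,0,31.5,10],[0,0,0,31.5,10],[0,0,0,31.5,10],[0,0,0,31.5,10]]' | tail -4
python3 - <<'E'
from h import *
for i in range(3): p=r.snapshot("wrist")
t,R,s=tool();print(t,s["tcp_rot"],s["joint_pos"])
for l,z in dict(disc=0,dish=0,trough=0).items():
    for d in r.pinpoint(p,l)[:1]: print(l,round(d["conf"],2),np.round(d["uv"]),wplane(p,d["uv"],z,(t,R)).round(0)[:2])
save(p,"w7")
E
```

```text
tool_pos: [470.1, 116.3, 106.6]
tcp_rot: [-179.7, -0.1, -62.2]
ft_force: [-0.5, -0.7, -1.4]
finger_gap: 22.1
tool_pos: [470.1, 116.3, 106.5]
tcp_rot: [-179.7, 0.1, -93.5]
ft_force: [0.8, -0.1, -1.8]
finger_gap: 22.3
[470.12880984 116.29874614 106.55426544] [-1.79685067e+02  1.29049992e-01 -9.36066943e+01] [ 7.78025485e+00 -3.77370193e+00  1.12618733e+02  6.81099952e-02
  7.08207681e+01  1.01365116e+02]
dish 0.77 [ 16. 109.] [573. 339.]
```

View pics/w7.png

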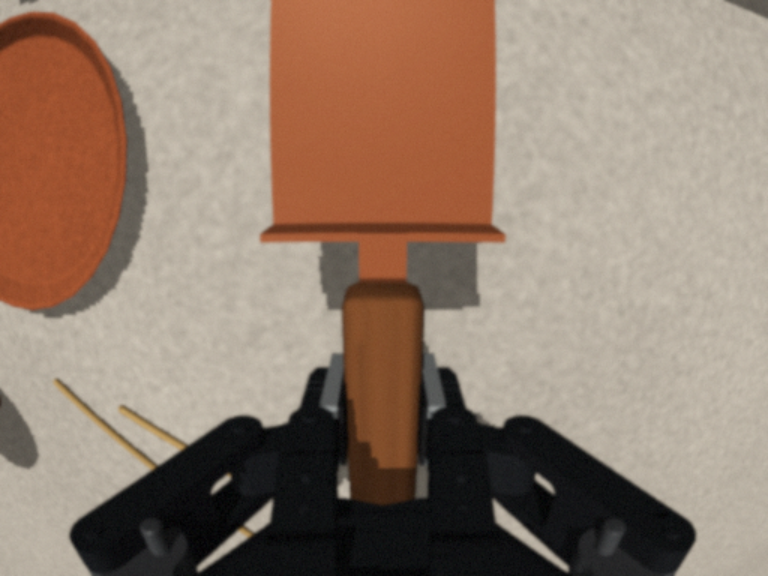

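```bash
python3 -m jog '[[0,0,0.03,0,10],[0,0,0.05,0,10],[0,0,0.057,0,10],[0,0,0.059,0,10],[0,0,0.059,0,10],[0,0,0.060,0,10],[0,0,0.0605,0,10],[0,0,0.0605,0,10]]' | tail -4
python3 - <<'E'
from h import *
for i in range(2): p=r.snapshot("wrist")
t,R,s=tool();print(t,s["tcp_rot"],s["ft_force"],s["wrist_torque"])
for c in ("top","scene"):
  p=r.snapshot(c)
  for l,z in dict(disc=0,scoop=0,trough=0).items():
    for d in r.pinpoint(p,l)[:2]: print(c,l,round(d["conf"],2),np.round(d["uv"]),plane(p,d["uv"],z).round(0)[:2])
  for d in r.search_frame(p,"disc")[:1]: b=d["bbox"];print(b,[plane(p,q,8).round(0)[:2] for q in((b[0],(b[1]+b[3])/2),(b[2],(b[1]+b[3])/2),((b[0]+b[2])/2,b[1]),((b[0]+b[2])/2,b[3]))])
  if c=="top":
    im=p["image"][130:300,150:330];cv2.imwrite("pics/t2.png",cv2.resize(im[:,:,::-1],None,fx=4,fy=4))
E
```

```text
tool_pos: [471.3, 116.5, 47.3]
tcp_rot: [-179.6, 0.1, -93.6]
ft_force: [-2.1, -0.7, 5.9]
finger_gap: 22.4
[471.31826128 116.52981631  47.32498866] [-1.79585865e+02  1.47340440e-01 -9.36426443e+01] [-1.54104789  0.24935448  5.46341296] [-0.10090012  0.46031161 -0.04782915]
top disc 0.93 [212. 155.] [689. 107.]
top trough 0.87 [240. 116.] [805.  28.]
[195.2, 141.2, 230.5, 171.6] [array([684., 157.]), array([684.,  54.]), array([728., 106.]), array([639., 105.])]
scene disc 0.93 [255. 242.] [663. 111.]
scene scoop 0.9 [304. 213.] [474. 118.]
scene trough 0.56 [202. 251.] [803.  37.]
[238.0, 229.3, 266.8, 255.2] [array([707.,  83.]), array([641., 137.]), array([644.,  72.]), array([703., 146.])]
```

```bash
python3 -m jog '[[0,-0.01,0,0,10],[0,-0.02,0,0,10],[0,-0.03,0,0,10],[0,-0.038,0,0,10],[0,-0.045,0,0,10],[0,-0.052,0,0,10],[0,-0.058,0,0,10]]' | tail -4;python3 -m jog '[[0,-0.005,0,0,10],[0,-0.010,0,0,10],[0,-0.015,0,0,10],[0,-0.02,0,0,10]]' | tail -4
python3 - <<'E'
from h import *
t,R,s=tool();print(t,s["tcp_rot"],s["ft_force"],s["wrist_torque"])
for c in ("top","scene"):
  p=r.snapshot(c)
  for l,z in dict(disc=0,scoop=0).items():
    for d in r.pinpoint(p,l)[:2]: print(c,l,round(d["conf"],2),np.round(d["uv"]),plane(p,d["uv"],z).round(0)[:2])
im=p["image"][200:290,200:330];cv2.imwrite("pics/s2.png",cv2.resize(im[:,:,::-1],None,fx=6,fy=6,interpolation=2))
E
```

```text
tool_pos: [529.6, 112.7, 47.4]
tcp_rot: [-179.6, 0.1, -93.6]
ft_force: [-0.5, 0.1, -2.0]
finger_gap: 22.6
tool_pos: [549.8, 111.5, 47.5]
tcp_rot: [-179.6, 0.1, -93.6]
ft_force: [-0.2, 0.4, -2.2]
finger_gap: 22.1
[549.8469562  111.47690272  47.51678016] [-1.79621832e+02  1.42862303e-01 -9.36442614e+01] [-0.16099447  0.40271458 -2.17162105] [-0.01294714  0.17814256  0.06572192]
top disc 0.69 [211. 155.] [688. 112.]
top scoop 0.56 [171. 269.] [356. 224.]
top scoop 0.15 [388. 261.] [ 381. -405.]
scene disc 0.76 [252. 247.] [681. 118.]
scene scoop 0.9 [284. 223.] [549. 109.]
scene scoop 0.47 [226. 120.] [ 392. -403.]
```

View pics/s2.png

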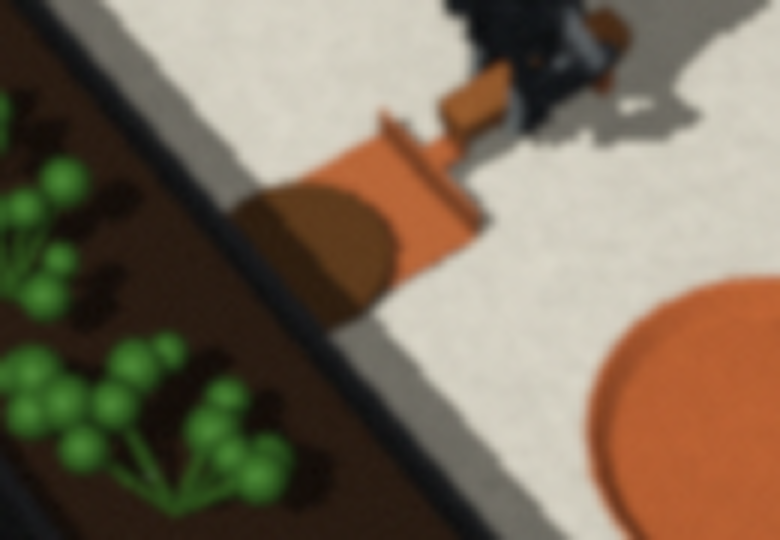

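```bash
python3 -m jog '[[0,-0.005,0,0,10],[0,-0.010,0,0,10],[0,-0.015,0,0,10],[0,-0.02,0,0,10],[0,-0.02,0,0,10]]' | tail -4
python3 - <<'E'
from h import *
for c in ("top","scene"):
  p=r.snapshot(c)
  for l,z in dict(disc=2,scoop=0).items():
    for d in r.pinpoint(p,l)[:1]: print(c,l,round(d["conf"],2),np.round(d["uv"]),plane(p,d["uv"],z).round(0)[:2])
E
```

```text
tool_pos: [570.2, 110.1, 47.8]
tcp_rot: [-179.6, 0.1, -93.7]
ft_force: [0.0, 1.0, -2.2]
finger_gap: 22.6
top disc 0.7 [212. 154.] [690. 108.]
scene disc 0.97 [252. 244.] [675. 109.]
scene scoop 0.59 [277. 226.] [574. 106.]
```

```bash
python3 -m jog '[[0,0,-0.003,0,10],[0,0.001,-0.009,0,10],[0,0.004,-0.018,0,10],[0,0.010,-0.030,0,10],[0,0.02,-0.042,0,10],[0,0.032,-0.052,0,10],[0,0.042,-0.058,0,10],[0,0.048,-0.06,0,10]]' | tail -4
python3 - <<'E'
from h import *
t,R,s=tool();print(t,s["ft_force"])
for c in ("scene","top"):
  p=r.snapshot(c)
  for l,z in dict(disc=60,scoop=60).items():
    for d in r.pinpoint(p,l)[:1]: print(c,l,round(d["conf"],2),np.round(d["uv"]),plane(p,d["uv"],z).round(0)[:2])
g=cv2.cvtColor(p["image"],cv2.COLOR_RGB2HSV)
m=((p["image"].max(2)<48)*255).astype(np.uint8);m[:, :115]=0;m[:,360:]=0;m[:65]=0;m[155:]=0
m=cv2.morphologyEx(m,cv2.MORPH_CLOSE,np.ones((9,9)))
c=max(cv2.findContours(m,0,2)[0],key=cv2.contourArea);b=cv2.boxPoints(cv2.minAreaRect(c));print(b.round(1));print([plane(p,q,90).round(0)[:2] for q in b])
E
```

```text
tool_pos: [520.9, 113.4, 109.0]
tcp_rot: [-179.5, 0.2, -93.6]
ft_force: [-0.4, 0.5, -1.9]
finger_gap: 22.2
[520.90029287 113.40928341 109.02615459] [-0.408658    0.47524875 -1.91989978]
scene disc 0.55 [264. 221.] [622. 102.]
scene scoop 0.69 [293. 207.] [521. 115.]
top disc 0.61 [212. 169.] [642. 106.]
top scoop 0.43 [211. 169.] [642. 107.]
[[123.3 133.8]
 [127.8  73.2]
 [349.   89.6]
 [344.5 150.2]]
[array([735., 346.]), array([903., 337.]), array([ 860., -275.]), array([ 692., -261.])]
```

```bash
python3 -m jog '[[-0.003,-0.001,-0.004,-3,10],[-0.010,-0.004,-0.012,-9,10],[-0.020,-0.008,-0.022,-16,10],[-0.033,-0.013,-0.032,-24,10],[-0.048,-0.018,-0.040,-32,10],[-0.062,-0.023,-0.046,-40,10],[-0.075,-0.028,-0.050,-48,10],[-0.085,-0.032,-0.051,-56,10]]' | tail -4
python3 - <<'E'
from h import *
t,R,s=tool();print(rel([600,240,160]))
p=r.snapshot("scene");b=r.search_frame(p,"disc")[:1];print(b,r.search_frame(p,"scoop")[:1])
E
```

```text
tool_pos: [558.8, 196.6, 158.6]
tcp_rot: [-179.7, -0.2, -37.3]
ft_force: [-0.2, -0.6, -1.7]
finger_gap: 22.3
[ 0.0065 -0.0595 -0.001 ]
[{'bbox': [293.2, 235.1, 327.1, 262.7], 'conf': 0.69}] [{'bbox': [290.0, 197.5, 326.2, 266.7], 'conf': 0.92}]
```

```bash
python3 -m jog '[[0.001,-0.006,0,-7,10],[0.002,-0.014,0,-15,10],[0.003,-0.022,0,-23,10],[0.004,-0.030,0,-31,10],[0.005,-0.038,0,-39,10],[0.006,-0.046,0,-47,10],[0.006,-0.054,0,-55,10],[0.0065,-0.0595,0,-62,10]]' | tail -4
python3 - <<'E'
from h import *
t,R,s=tool();print(rel([686.6,321.2,160]),s["joint_pos"])
p=r.snapshot("scene");b=r.search_frame(p,"disc")[:1];print(b,r.search_frame(p,"scoop")[:1])
E
```

```text
tool_pos: [599.7, 238.5, 157.5]
tcp_rot: [179.9, -0.3, 24.3]
ft_force: [-0.3, 0.2, -2.0]
finger_gap: 22.4
[ 0.1132 -0.0397 -0.002 ] [ 1.71472773e+01  1.75625468e+01  8.38278861e+01 -2.20768972e-02
  7.83292676e+01 -7.10905485e+00]
[{'bbox': [326.9, 230.1, 361.8, 262.8], 'conf': 0.6}] [{'bbox': [280.7, 211.7, 356.1, 268.9], 'conf': 0.67}]
```

```bash
python3 -m jog '[[0.006,-0.002,-0.003,-7,10],[0.018,-0.006,-0.003,-15,10],[0.033,-0.012,-0.003,-23,10],[0.050,-0.018,-0.003,-31,10],[0.068,-0.024,-0.003,-39,10],[0.084,-0.030,-0.003,-47,10],[0.099,-0.035,-0.003,-54,10],[0.108,-0.038,-0.002,-57.7,10]]' | tail -4; python3 -m jog '[[0,0,0,0,10],[0,0,0,0,10],[0,0,0,0,10]]' 100|tail -4;python3 - <<'E'
from h import *
t,R,s=tool();print(rel([686.6,321.2,137]),s["joint_pos"])
for c in ("scene","top"):
  p=r.snapshot(c)
  for l,z in dict(disc=112,scoop=110,scoop_grip=152,dish=0).items():
    for d in r.pinpoint(p,l)[:1]: print(c,l,round(d["conf"],2),np.round(d["uv"]),plane(p,d["uv"],z).round(0)[:2])
    for d in r.search_frame(p,l)[:1]: print(np.round(d["bbox"]))
p=r.snapshot("top");im=p["image"][90:260,90:260];cv2.imwrite("pics/t3.png",cv2.resize(im[:,:,::-1],None,fx=3,fy=3,interpolation=2))
p=r.snapshot("scene");im2=p["image"][200:370,240:410];cv2.imwrite("pics/t3.png",cv2.resize(np.hstack([im,im2])[:,:,::-1],None,fx=2.3,fy=2.3,interpolation=2))
E
```

```text
tool_pos: [683.4, 316.9, 159.7]
tcp_rot: [179.7, -0.1, 81.5]
ft_force: [-0.1, -0.1, -2.6]
finger_gap: 22.1
tool_pos: [683.0, 316.2, 159.5]
tcp_rot: [179.8, -0.1, 81.3]
ft_force: [0.1, -0.5, -2.6]
finger_gap: 22.0
[0.0055 0.0027 0.0226] [ 2.09631254e+01  3.39731566e+01  6.23171057e+01 -5.26119334e-02
  8.34813136e+01 -6.02973389e+01]
scene disc 0.85 [334. 250.] [567. 327.]
[318. 235. 352. 259.]
scene scoop 0.89 [301. 269.] [674. 315.]
[276. 253. 357. 281.]
scene scoop_grip 0.66 [301. 261.] [679. 316.]
[273. 253. 356. 285.]
scene dish 0.9 [333. 280.] [575. 349.]
[298. 260. 365. 305.]
[108. 178. 132. 208.]
[108. 123. 141. 208.]
[109. 123. 139. 205.]
[100. 162. 163. 211.]
```

View pics/t3.png

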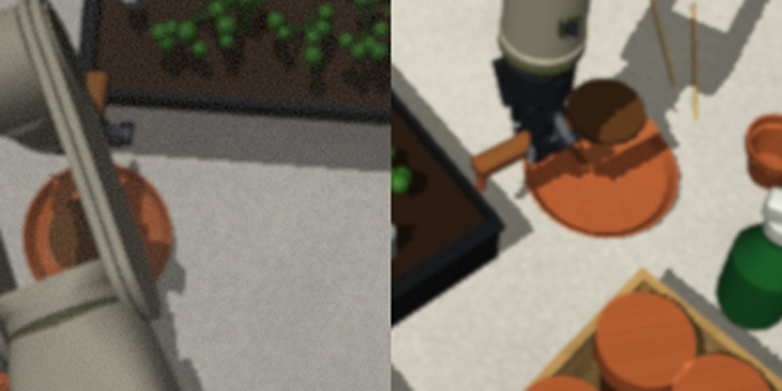

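```bash
python3 -m jog '[[0.001,0.002,0.003,0,10],[0.002,0.004,0.008,0,10],[0.004,0.0055,0.013,0,10],[0.004,0.0055,0.017,0,10],[0.004,0.0055,0.019,0,10],[0.004,0.0055,0.020,0,10],[0.004,0.0055,0.020,0,10]]' | tail -4
```

```text
tool_pos: [689.4, 320.1, 139.5]
tcp_rot: [179.8, -0.1, 81.5]
ft_force: [-0.4, 0.3, -2.0]
finger_gap: 22.3
```

```bash
python3 -m jog '[[0,0,0.001,0,10],[0,0,0.002,0,10],[0,0,0.003,0,10],[0,0,0.003,0,10]]' | tail -4
```

```text
tool_pos: [689.5, 320.1, 136.7]
tcp_rot: [179.7, -0.1, 81.5]
ft_force: [-0.2, 0.4, -1.1]
finger_gap: 22.7
```

```bash
python3 -m jog '[[0,0,0.001,0,10],[0,0,0.002,0,10],[0,0,0.002,0,10]]' | tail -4
```

```text
tool_pos: [689.8, 320.3, 136.3]
tcp_rot: [179.7, -0.1, 81.5]
ft_force: [-3.9, -1.1, 4.3]
finger_gap: 22.5
```

```bash
python3 -m jog '[[0,-0.0015,0.003,0,10],[0,-0.003,0.006,0,10],[0,-0.0045,0.009,0,10],[0,-0.006,0.012,0,10],[0,-0.006,0.012,0,10]]' 25 | tail -4
python3 - <<'E'
from h import *
for c in ("scene",):
  p=r.snapshot(c)
  for l,z in dict(disc=80,scoop=90,scoop_grip=130,dish=0).items():
    for d in r.pinpoint(p,l)[:1]: print(c,l,round(d["conf"],2),np.round(d["uv"]),plane(p,d["uv"],z).round(0)[:2])
    for d in r.search_frame(p,l)[:1]: print(np.round(d["bbox"]))
E
```

```text
tool_pos: [685.1, 322.0, 126.8]
tcp_rot: [179.5, -0.3, 81.5]
ft_force: [-2.1, 0.8, 7.0]
finger_gap: 22.7
scene disc 0.8 [329. 260.] [583. 329.]
[315. 248. 348. 277.]
scene scoop 0.58 [299. 280.] [692. 328.]
[274. 266. 355. 290.]
scene scoop_grip 0.77 [300. 271.] [690. 326.]
[279. 265. 352. 294.]
scene dish 0.74 [330. 278.] [579. 342.]
[300. 246. 364. 304.]
```

```bash
python3 -m jog '[[0,-0.001,0.002,0,10],[0,-0.0018,0.004,0,10],[0,-0.0025,0.006,0,10],[0,-0.003,0.008,0,10],[0,-0.003,0.008,0,10]]' | tail -4
python3 - <<'E'
from h import *
for c in ("scene",):
  p=r.snapshot(c)
  for l,z in dict(disc=44,dish=0).items():
    for d in r.pinpoint(p,l)[:1]: print(c,l,round(d["conf"],2),np.round(d["uv"]),plane(p,d["uv"],z).round(0)[:2])
    for d in r.search_frame(p,l)[:1]: print(np.round(d["bbox"]))
E
```

```text
tool_pos: [684.5, 323.7, 122.2]
tcp_rot: [179.1, -0.5, 81.5]
ft_force: [2.0, 1.4, 6.2]
finger_gap: 22.4
scene disc 0.81 [328. 268.] [583. 330.]
[317. 252. 345. 278.]
scene dish 0.59 [326. 278.] [587. 335.]
[302. 245. 365. 304.]
```

```bash
python3 -m jog '[[0,-0.001,0.003,0,10],[0,-0.0015,0.005,0,10],[0,-0.002,0.007,0,10],[0,-0.002,0.009,0,10],[0,-0.002,0.009,0,10]]' 20 | tail -4
python3 - <<'E'
from h import *
for c in ("scene",):
  p=r.snapshot(c)
  for l,z in dict(disc=25,dish=0).items():
    for d in r.pinpoint(p,l)[:1]: print(c,l,round(d["conf"],2),np.round(d["uv"]),plane(p,d["uv"],z).round(0)[:2])
    for d in r.search_frame(p,l)[:1]: print(np.round(d["bbox"]))
E
```

```text
tool_pos: [686.4, 323.3, 114.2]
tcp_rot: [178.7, -0.6, 81.5]
ft_force: [10.9, 0.2, 0.7]
finger_gap: 22.5
scene disc 0.58 [327. 266.] [570. 316.]
[316. 254. 345. 280.]
scene dish 0.71 [331. 276.] [573. 338.]
[303. 246. 365. 306.]
```

Run:
```python
from h import *
p=r.snapshot("scene");a=cv2.resize(p["image"][215:325,250:380],None,fx=4,fy=4,interpolation=2)[:, :410]
q=r.snapshot("wrist");b=cv2.resize(q["image"],(390,293));b=np.vstack([b,np.zeros((440-293,390,3),np.uint8)])
cv2.imwrite("pics/m.png",np.hstack([a,b])[:,:,::-1])
```

```text
(no output)
```

View pics/m.png

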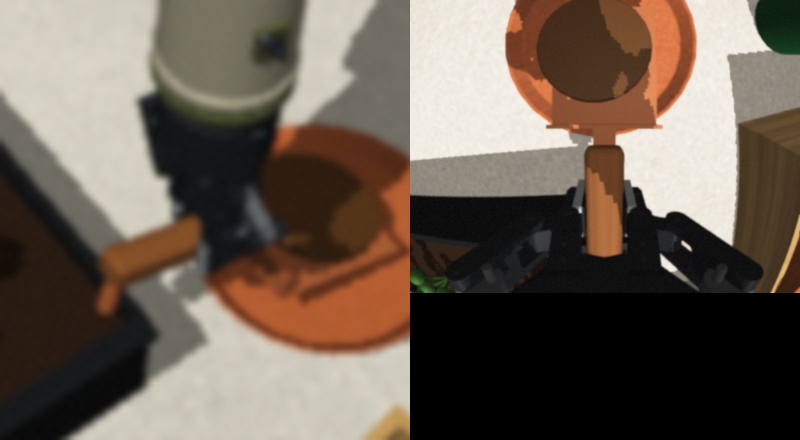

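```bash
python3 -m jog '[[0,0.004,0,0,10],[0,0.004,0.002,0,10],[0,0.003,0.004,0,10],[0,0.0025,0.006,0,10],[0,0.002,0.008,0,10],[0,0.002,0.009,0,10],[0,0.002,0.009,0,10]]' 20 | tail -4
python3 - <<'E'
from h import *
for c in ("scene",):
  p=r.snapshot(c)
  for l,z in dict(disc=25,dish=0).items():
    for d in r.pinpoint(p,l)[:1]: print(c,l,round(d["conf"],2),np.round(d["uv"]),plane(p,d["uv"],z).round(0)[:2])
    for d in r.search_frame(p,l)[:1]: print(np.round(d["bbox"]))
t,R,s=tool();p=r.snapshot("wrist");print(r.search_frame(p,"disc")[:1],r.search_frame(p,"scoop")[:1],s["ft_force"],s["time"])
E
```

```text
tool_pos: [689.0, 323.1, 105.4]
tcp_rot: [178.6, -0.6, 81.5]
ft_force: [3.2, -0.9, -1.0]
finger_gap: 22.3
scene disc 0.56 [328. 269.] [574. 326.]
[315. 252. 345. 284.]
scene dish 0.58 [331. 275.] [568. 335.]
[304. 249. 365. 306.]
[{'bbox': [166.8, 0.0, 320.8, 128.9], 'conf': 0.94}] [{'bbox': [178.7, 7.8, 334.7, 334.6], 'conf': 0.91}] [ 4.7390059  -0.82461223 -2.16953997] 28.85
```

```bash
cat >> h.py <<'E'
def sc(x,y,z,th):  # scoop point -> tool coords, tip-down th deg, grip at tool z=3
    a=np.radians(th);f=x*np.cos(a)+(z-42)*np.sin(a);u=-x*np.sin(a)+(z-42)*np.cos(a)
    return np.array([-y if 0 else y,-f,3-u])
def fit():
    p=r.snapshot("wrist");hsv=cv2.cvtColor(p["image"],cv2.COLOR_RGB2HSV);I=(np.zeros(3),np.eye(3))
    m=(hsv[...,0]<14)&(hsv[...,1]>90)
    L=[(v,np.flatnonzero(m[v,140:370])) for v in range(140,200)]
    print("rows",[(v,c.min()+140,c.max()+140) for v,c in L if len(c)>3][::3])
    for th in (0,5,10,12,14,16,18,20,22,25): print(th,[tuple(np.round(proj(p,sc(*q,th),I),0)) for q in((46,-42,22),(46,42,22),(150,-42,2),(150,42,2),(35,0,52))])
    return p
E
python3 - <<'E'
from h import *
p=fit();print(r.search_frame(p,"disc")[:1])
p=r.snapshot("top")
E
```

```text
rows [(140, np.int64(156), np.int64(344)), (143, np.int64(158), np.int64(341)), (146, np.int64(162), np.int64(337)), (149, np.int64(166), np.int64(333)), (152, np.int64(170), np.int64(329)), (155, np.int64(174), np.int64(325)), (158, np.int64(178), np.int64(323)), (161, np.int64(182), np.int64(322)), (164, np.int64(180), np.int64(330)), (167, np.int64(179), np.int64(330)), (170, np.int64(202), np.int64(296)), (173, np.int64(209), np.int64(288)), (176, np.int64(224), np.int64(273)), (179, np.int64(240), np.int64(268)), (182, np.int64(241), np.int64(268)), (185, np.int64(241), np.int64(268)), (188, np.int64(240), np.int64(268)), (191, np.int64(238), np.int64(271)), (194, np.int64(233), np.int64(275)), (197, np.int64(231), np.int64(278))]
0 [(np.float64(172.0), np.float64(171.0)), (np.float64(338.0), np.float64(171.0)), (np.float64(180.0), np.float64(-17.0)), (np.float64(331.0), np.float64(-17.0)), (np.float64(255.0), np.float64(214.0))]
5 [(np.float64(175.0), np.float64(172.0)), (np.float64(336.0), np.float64(173.0)), (np.float64(184.0), np.float64(-4.0)), (np.float64(326.0), np.float6
[... 967 characters left out ...]
at64(31.0)), (np.float64(316.0), np.float64(31.0)), (np.float64(255.0), np.float64(202.0))]
20 [(np.float64(180.0), np.float64(181.0)), (np.float64(330.0), np.float64(181.0)), (np.float64(195.0), np.float64(36.0)), (np.float64(315.0), np.float64(36.0)), (np.float64(255.0), np.float64(201.0))]
22 [(np.float64(181.0), np.float64(182.0)), (np.float64(329.0), np.float64(183.0)), (np.float64(197.0), np.float64(41.0)), (np.float64(314.0), np.float64(42.0)), (np.float64(255.0), np.float64(200.0))]
25 [(np.float64(182.0), np.float64(185.0)), (np.float64(328.0), np.float64(185.0)), (np.float64(198.0), np.float64(49.0)), (np.float64(312.0), np.float64(50.0)), (np.float64(255.0), np.float64(199.0))]
[]
```

```bash
python3 -m jog '[[0,0.002,0.002,0,10],[0,0.002,0.004,0,10],[0,0.002,0.006,0,10],[0,0.002,0.008,0,10],[0,0.002,0.008,0,10]]' 20 | tail -4
python3 - <<'E'
from h import *
t,R,s=tool();p=r.snapshot("wrist");hsv=cv2.cvtColor(p["image"],cv2.COLOR_RGB2HSV)
m=(hsv[...,0]<14)&(hsv[...,1]>90);print(s["ft_force"])
for v in range(160,178,2): c=np.flatnonzero(m[v,140:370]);print(v,c.min()+140,c.max()+140)
print(r.search_frame(p,"disc")[:1],r.search_frame(p,"scoop")[:1]);d=r.pinpoint(p,"disc")[:1];print(d,wplane(p,d[0]["uv"],20,(t,R)) if d else 0)
E
```

```text
tool_pos: [691.0, 322.8, 96.9]
tcp_rot: [178.7, -0.6, 81.5]
ft_force: [2.8, 0.7, -4.0]
finger_gap: 22.6
[ 2.78218975  0.69209909 -3.9556368 ]
160 178 323
162 180 323
164 179 330
166 179 331
168 195 303
170 200 299
172 204 294
174 210 287
176 220 277
[{'bbox': [167.9, 0.0, 318.8, 127.5], 'conf': 0.8}] [{'bbox': [178.3, 8.2, 337.4, 335.4], 'conf': 0.89}]
[{'uv': [242.2, 60.1], 'conf': 0.87}] [586.66921391 330.73954327  20.        ]
```

```bash
python3 -m jog '[[0,0.022,0,0,10],[0,0.014,0,0,10],[0,0.007,0,0,10],[0,0.002,0,0,10],[0,0.022,0,0,10],[0,0.014,0,0,10],[0,0.007,0,0,10],[0,0.002,0,0,10]]' 40 | tail -4
cat > st.py <<'E'
from h import *
t,R,s=tool();p=r.snapshot("wrist");hsv=cv2.cvtColor(p["image"],cv2.COLOR_RGB2HSV)
m=(hsv[...,0]<14)&(hsv[...,1]>90);print(s["ft_force"].round(1),s["time"])
for v in (164,167,170,173,176): c=np.flatnonzero(m[v,140:370]);print(v,c.min()+140,c.max()+140,end="; ")
print([np.round(d["bbox"]) for l in("disc","scoop","dish") for d in r.search_frame(p,l)[:1]]);d=r.pinpoint(p,"disc")[:1]
if d: print(d[0],wplane(p,d[0]["uv"],20,(t,R)))
E
python3 st.py
```

```text
tool_pos: [691.2, 322.9, 96.7]
tcp_rot: [178.7, -0.6, 81.5]
ft_force: [0.2, 0.9, -1.8]
finger_gap: 22.5
[ 0.2  0.9 -1.8] 30.65
164 182 328; 167 179 330; 170 200 299; 173 208 291; 176 220 277; [array([167.,   0., 306.,  58.]), array([178.,  12., 332., 334.]), array([113.,   0., 387., 180.])]
```

```bash
python3 -m jog '[[0,0.022,-0.004,0,10],[0,0.022,-0.006,0,10],[0,0.022,-0.010,0,10],[0,0.022,-0.016,0,10],[0,0.022,-0.022,0,10],[0,0.022,-0.022,0,10]]' 60 | tail -4; python3 st.py
```

```text
tool_pos: [714.4, 319.7, 122.0]
tcp_rot: [178.5, -0.7, 81.5]
ft_force: [0.5, 0.1, -1.0]
finger_gap: 22.1
[ 0.5  0.1 -1. ] 31.5
164 180 329; 167 179 330; 170 240 269; 173 240 269; 176 240 269; [array([189.,   1., 273.,   9.]), array([178.,  10., 333., 333.]), array([128.,   1., 373., 124.])]
```

```bash
python3 - <<'E'
from h import *
for c in ("scene","top"):
  p=r.snapshot(c)
  for l,z in dict(disc=6,dish=0).items():
    for d in r.pinpoint(p,l)[:1]: print(c,l,round(d["conf"],2),np.round(d["uv"]),plane(p,d["uv"],z).round(0)[:2])
    for d in r.search_frame(p,l)[:1]: print(np.round(d["bbox"],1))
E
python3 -m jog '[[0,0.0,-0.01,0,10],[0,0.0,-0.03,0,10],[0,0.0,-0.06,0,10],[0,0,-0.09,0,10],[0,0,-0.1,0,10],[0,0,-0.1,0,10]]' 60 | tail -4; python3 st.py;python3 - <<'E'
from h import *
for c in ("scene","top"):
  p=r.snapshot(c)
  for l,z in dict(disc=6,dish=0).items():
    for d in r.pinpoint(p,l)[:1]: print(c,l,round(d["conf"],2),np.round(d["uv"]),plane(p,d["uv"],z).round(0)[:2])
    for d in r.search_frame(p,l)[:1]: print(np.round(d["bbox"],1))
E
```

```text
scene disc 0.96 [340. 260.] [517. 318.]
[325.1 250.7 357.8 272.9]
scene dish 0.81 [331. 276.] [573. 339.]
[304.8 244.8 365.5 306. ]
[ 69.3 235.5  96.7 266.5]
top dish 0.79 [134. 192.] [579. 335.]
tool_pos: [712.7, 319.1, 223.5]
tcp_rot: [178.4, -0.7, 81.5]
ft_force: [0.2, 0.1, -0.1]
finger_gap: 22.8
[ 0.2  0.1 -0.1] 32.85
164 180 329; 167 179 330; 170 240 269; 173 240 269; 176 240 269; [array([202.,   1., 286.,  10.]), array([180.,   8., 332., 336.]), array([164.,   0., 337.,  96.])]
{'uv': [244.8, 17.0], 'conf': 0.73} [548.90502623 335.14335454  20.        ]
scene disc 0.91 [339. 267.] [536. 334.]
[324.3 259.1 357.2 280.8]
[300.2 250.2 366.9 305. ]
top disc 0.52 [132. 205.] [542. 338.]
top dish 0.58 [135. 188.] [590. 333.]
[102.2 161.2 163.8 211.6]
```

```bash
python3 -m jog '[[-0.338,-0.103,0,0,10],[-0.338,-0.103,0,0,10],[-0.338,-0.103,0,0,10],[-0.338,-0.103,0,0,10],[-0.338,-0.103,0,0,10],[-0.338,-0.103,0.02,0,10],[-0.338,-0.103,0.05,0,10],[-0.338,-0.103,0.07,0,10]]' 60 | tail -4
cat > ck.py <<'E'
from h import *
for c in ("scene","top"):
  p=r.snapshot(c)
  for l,z in dict(disc=6,dish=0,rabbit=4,mat=0).items():
    for d in r.pinpoint(p,l)[:1]: print(c,l,round(d["conf"],2),np.round(d["uv"]),plane(p,d["uv"],z).round(0)[:2])
  d=r.search_frame(p,"dish")[0]["bbox"];a,b,e,f=[int(round(v)) for v in d]
  k=6;im=cv2.resize(p["image"][b-4:f+5,a-4:e+5],None,fx=k,fy=k,interpolation=cv2.INTER_CUBIC)
  cv2.imwrite(f"pics/{c}_d.png",im[:,:,::-1])
  hsv=cv2.cvtColor(im,cv2.COLOR_RGB2HSV);print(c,np.array([a-4,b-4]));
  s=hsv[::24,::24];print("H/V");print("\n".join(" ".join(f"{q[0]:3d}/{q[2]:3d}" for q in row) for row in s))
E
python3 ck.py
```

```text
tool_pos: [560.9, -3.4, 144.8]
tcp_rot: [178.5, -0.5, 81.3]
ft_force: [1.9, 1.0, -1.7]
finger_gap: 22.5
scene disc 0.72 [405. 276.] [416. 471.]
scene dish 0.6 [331. 277.] [574. 340.]
scene rabbit 0.69 [198. 146.] [ 558. -344.]
scene mat 0.88 [195. 152.] [ 584. -330.]
scene [294 240]
H/V
 23/206  22/206  24/203  24/208  23/206  23/206  25/206  23/205  25/207  23/206  23/205  25/206  23/206  23/210  23/208  22/207  23/209  25/207  25/207
 23/207  23/208  23/209  22/209  24/202  23/205  21/201  22/201  22/204  23/207  23/205  23/205  24/208  25/208  23/208  25/208  23/205  25/206  22/208
 25/205  23/207  23/206  23/210  23/205  15/198  11/185  10/182  10/183  10/182  10/187  10/192  13/199  24/209  23/211  25/207  23/207  22/206  22/204
 23/207  23/206  25/207  20/202  10/174  10/170  10/176  10/180  10/186  10/185  10/184  10/183  10/183  10/182  14/193  25/206  23/206  24/208  25/201
 23/207  24/208  18/202  10/157  10/163  10/177  10/175  10/179  10/174  12/110  14/ 91  14/ 89  14/ 91  12/112  10/177  10/182  23/202  24/202  23/202
 23/205  25/210  10/160  10/154  10/175  10/181  10/
[... 4286 characters left out ...]
/ 94  15/ 90  13/ 95  16/ 93  14/ 94  14/ 94  14/ 78  11/143  10/141  10/130  23/115  16/161
 14/167  12/163  18/165  26/163   9/130  10/123  11/140  11/115  12/ 92  15/ 92  14/ 89  13/ 93  13/ 80   9/119  10/142  10/129  13/ 98  19/167  25/160
 15/166  20/164  15/161  18/159  20/158   9/119  11/133  10/128  11/106  12/ 82  12/ 80   9/ 88   9/120  10/138   7/123  25/ 97  22/160  19/165  18/168
 17/162  25/161  22/162  14/163  19/164  23/161  10/103   9/118   9/137  10/140  11/142   8/137   9/121  12/104  23/111  23/160  20/164  18/167  16/166
 18/155  20/162  13/161  23/159  18/159  17/164  25/163  20/157  23/121  13/ 97  20/106  20/119  13/127  23/155  19/168  20/166  18/164  14/164  16/164
```

```bash
cat > m.py <<'E'
from h import *
def meas(pl,im,roi,zs=(18,18)):
    hsv=cv2.cvtColor(im,cv2.COLOR_RGB2HSV).astype(int);x0,y0,x1,y1=roi
    H,S,V=hsv[...,0],hsv[...,1],hsv[...,2]
    red=(S>110)&(H<20);red[:y0]=0;red[y1:]=0;red[:,:x0]=0;red[:,x1:]=0
    out=[]
    for m,z in((red&(H>=12)&(V<105),zs[0]),(red,zs[1])):
        m=cv2.morphologyEx(m.astype(np.uint8),cv2.MORPH_OPEN,np.ones((3,3)))
        c=max(cv2.findContours(m,0,cv2.CHAIN_APPROX_NONE)[0],key=cv2.contourArea)
        c=cv2.convexHull(c)[:,0].astype(float)
        w=np.array([pl(q,z)[:2] for q in c],np.float32)
        e=cv2.fitEllipse(w);out.append(np.array(e[0]));print(np.round(e[0],1),np.round(e[1],1),round(e[2]))
    print("offset",out[0]-out[1],np.linalg.norm(out[0]-out[1]))
if __name__=="__main__":
  for c,roi in(("scene",(294,240,375,312)),("top",(94,156,170,226))):
    p=r.snapshot(c);meas(lambda q,z:plane(p,q,z),p["image"],roi)
E
python3 m.py
```

```text
[543.5 337.4] [86.6 88.3] 99
[574.9 336.9] [184.4 185.8] 31
offset [-31.4508667    0.45111084] 31.454101753536875
[543.4 336.2] [80.9 84.9] 78
[576.8 336.9] [183.1 184.5] 125
offset [-33.41223145  -0.66412354] 33.41883107209284
```

```bash
python3 -m jog '[[0,0,0.03,0,10],[0,0,0.05,0,10],[0,0,0.06,0,10],[0,0,0.068,0,10],[0,0,0.076,0,10],[0,0,0.084,0,10],[0,0,0.09,0,10],[0,0,0.09,0,10]]' 20 | tail -4; python3 st.py
```

```text
tool_pos: [564.8, 0.8, 55.2]
tcp_rot: [178.5, -0.6, 81.5]
ft_force: [2.0, -0.7, 4.4]
finger_gap: 22.4
[ 2.  -0.7  4.4] 35.9
164 239 270; 167 239 270; 170 239 270; 173 239 270; 176 239 270; [array([174.,   0., 340., 337.])]
```

Rotating back as intended; press on until flat.

```bash
python3 -m jog '[[0,0,0.003,0,10],[0,0,0.006,0,10],[0,0,0.009,0,10],[0,0,0.011,0,10],[0,0,0.011,0,10]]' 20 | tail -4; python3 st.py
```

```text
tool_pos: [565.2, 0.9, 46.6]
tcp_rot: [178.5, -0.6, 81.5]
ft_force: [-10.9, 1.2, 27.3]
finger_gap: 22.4
[-10.9   1.2  27.3] 36.65
164 239 270; 167 239 270; 170 238 270; 173 239 270; 176 239 270; [array([172.,   0., 339., 335.])]
```

Heel down (27 N). Release and rise.

```bash
python3 -m jog '[[0,0,-0.001,0,40],[0,0,-0.001,0,80],[0,0,-0.001,0,100],[0,0,-0.001,0,100],[0,0,-0.001,0,100]]' | tail -4; python3 -m jog '[[0,0,-0.02,0,100],[0,0,-0.06,0,100],[0,0,-0.11,0,100],[0,0,-0.16,0,100],[0,0,-0.2,0,100],[0,0,-0.2,0,100]]' | tail -4
python3 - <<'E'
from h import *
t,R,s=tool();print(rel([520,337,240]))
for c in ("scene","top"):
  p=r.snapshot(c)
  for l,z in dict(scoop=0,scoop_grip=42,rabbit=4,mat=0,tin=0,clay_pot=0).items():
    for d in r.pinpoint(p,l)[:1]: print(c,l,round(d["conf"],2),np.round(d["uv"]),plane(p,d["uv"],z).round(0)[:2])
E
```

```text
tool_pos: [564.7, 0.9, 46.9]
tcp_rot: [178.6, -0.6, 81.5]
ft_force: [0.6, 0.3, 0.2]
finger_gap: 85.1
tool_pos: [562.9, -0.7, 254.9]
tcp_rot: [177.9, -0.6, 81.5]
ft_force: [-0.3, 0.0, 1.1]
finger_gap: 85.3
[ 0.3275 -0.0927  0.015 ]
scene scoop 0.97 [260. 205.] [561.   5.]
scene scoop_grip 0.72 [261. 194.] [553.   1.]
scene rabbit 0.82 [197. 146.] [ 562. -349.]
scene mat 0.64 [195. 154.] [ 586. -323.]
scene tin 0.79 [231. 116.] [ 364. -411.]
scene clay_pot 0.86 [403. 274.] [409. 460.]
top rabbit 0.73 [361. 192.] [ 582. -326.]
top mat 0.94 [360. 196.] [ 570. -325.]
top tin 0.84 [389. 263.] [ 377. -406.]
top clay_pot 0.58 [ 91. 248.] [416. 457.]
```

```bash
python3 -m jog '[[0.327,-0.05,0.01,0,100],[0.327,-0.05,0.01,0,100],[0.327,-0.05,0.01,0,100],[0.327,-0.05,0.01,0,100],[0.327,-0.05,0.01,0,100],[0.327,-0.05,0.01,0,100],[0.327,-0.05,0.01,0,100],[0.327,-0.05,0.01,0,100]]' | tail -4; python3 -m jog '[[0,0,0,0,100],[0,0,0,0,100]]' | tail -4
python3 - <<'E'
from m import *
t,R,s=tool();p=r.snapshot("wrist");d=r.search_frame(p,"dish")[0]["bbox"];print(t,d)
roi=[max(0,int(d[0])-4),max(0,int(d[1])-4),int(d[2])+4,int(d[3])+4]
for zs in((18,18),(13,18),(23,18)): meas(lambda q,z:wplane(p,q,z,(t,R)),p["image"],roi,zs)
E
```

```text
tool_pos: [557.2, 334.9, 238.2]
tcp_rot: [178.6, -0.6, 81.8]
ft_force: [-1.2, -0.7, -0.1]
finger_gap: 85.4
tool_pos: [557.1, 334.5, 238.0]
tcp_rot: [178.7, -0.6, 81.8]
ft_force: [0.2, 0.4, -0.4]
finger_gap: 85.3
[557.13922814 334.48620237 237.9501346 ] [182.4, 97.2, 335.2, 249.1]
[497.4 336. ] [4.1 4.9] 39
[573.4 337.3] [185.7 186.4] 99
offset [-76.00585938  -1.28515625] 76.01672372523818
[497.8 335.8] [4.2 4.9] 39
[573.4 337.3] [185.7 186.4] 99
offset [-75.65328979  -1.41925049] 75.6666011443815
[497.1 336.1] [4.  4.8] 38
[573.4 337.3] [185.7 186.4] 99
offset [-76.35919189  -1.15444946] 76.36791826643054
```

Run:
```python
from m import *
t,R,s=tool();p=r.snapshot("wrist");im=p["image"];hsv=cv2.cvtColor(im,cv2.COLOR_RGB2HSV)
d=r.search_frame(p,"disc")[:1];print(d)
u,v=np.round(proj(p,[543,337,18],(t,R))).astype(int);print(u,v)
print([tuple(int(q) for q in hsv[y,u]) for y in range(95,250,8)])
print([tuple(int(q) for q in hsv[v,x]) for x in range(185,335,8)])
m=((hsv[...,0]>=12)&(hsv[...,0]<22)&(hsv[...,1]>90)).astype(np.uint8);m[:97]=0;m[249:]=0;m[:,:182]=0;m[:,335:]=0
m=cv2.morphologyEx(m,cv2.MORPH_OPEN,np.ones((5,5)))
c=cv2.convexHull(max(cv2.findContours(m,0,cv2.CHAIN_APPROX_NONE)[0],key=cv2.contourArea))[:,0].astype(float)
for z in(15,18,21):
  w=np.array([wplane(p,q,z,(t,R))[:2] for q in c],np.float32);e=cv2.fitEllipse(w);print(z,np.round(e[0],1),np.round(e[1],1),round(e[2]))
```

```text
[{'bbox': [216.6, 110.6, 294.9, 186.1], 'conf': 0.81}]
254 151
[(14, 42, 122), (10, 180, 171), (12, 166, 80), (15, 167, 104), (13, 166, 106), (13, 153, 108), (13, 153, 108), (12, 159, 106), (14, 154, 111), (13, 153, 113), (13, 143, 114), (13, 152, 116), (10, 176, 194), (9, 176, 190), (10, 176, 190), (9, 173, 196), (9, 173, 196), (10, 176, 177), (8, 178, 112), (16, 33, 202)]
[(9, 173, 189), (9, 178, 173), (10, 172, 191), (9, 174, 195), (12, 156, 106), (13, 155, 107), (13, 157, 112), (12, 158, 110), (12, 160, 107), (12, 163, 108), (12, 155, 110), (13, 154, 111), (13, 154, 114), (12, 159, 114), (10, 176, 194), (9, 172, 200), (10, 177, 196), (9, 179, 134), (10, 179, 154)]
15 [540.4 335.9] [87.6 88.3] 99
18 [539.8 335.9] [86.8 87.5] 99
21 [539.2 336. ] [86.  86.8] 99
```

Run:
```python
from h import *
print(r.sense()["time"]);print(r.hand_in())
```

```text
39.9
the job is handed in; nothing more can be done
None
```

The job is handed in at 39.9 s of the 72 s allowed: rabbit pot on the mat, disc in the dish, scoop back on the ledge.

**What I did**
- **Rabbit pot:** I lifted it out of the dish, stood it on the cork mat and released it.
- **Disc:** I slid the scoop under the disc against the trough and carried it to the dish. The moves can't tilt the tool, so I tilted the scoop in the grip by pressing its heel on the trough's front rim. The heel slipped off the rim to the inside at about 15°, so I finished with two short backward jerks, which slid the disc in.
- **Scoop:** I pressed it flat on the ledge and let go. It now lies in a free spot around (563, 1) mm, not where it started.

**Last checks**
- **Disc:** three camera views put its centre 31 to 34 mm from the dish's centre (limit 40 mm). It sits against the side of the dish nearest the robot. Its outline is round in the scene and wrist views, and slightly less so in the top one. Those two overhead cameras agree on its position for a disc lying flat on the floor. I did not measure its tilt directly.
- **Rabbit pot:** within about 3 to 12 mm of the mat's centre by the wrist and top cameras. The slanted scene camera gave about 35 mm; I trusted the other two. I did not measure its tilt after release.
- **Scoop:** pressed flat with 27 N before release, and found on the ledge afterwards.
- **Bystanders:** the tin and clay pot are where they were. I did not re-measure the skewers; no move came near them at low height.
- **Robot:** clear of everything at hand-in.

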